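Spanners back in the rack by length

ROBOT

A 6-joint arm with a two-finger parallel gripper is mounted at the origin on a cart in front of the work surface, level with it; the furniture and walls round the work are solid. World frame = base frame: x ahead of the robot, y to its left, z up, the work surface at z = 0. Lengths are in m, angles in degrees, forces in N, time in s.
With the tool pointing down it reaches from about 0.3 to 0.95 m from the base axis. Payload 3.1 kg.
Tool frame: the origin (TCP) lies midway between the tips of the shut fingers; the grasp point (between the pads) lies 19 mm behind it; z points along the fingers, y is the line along which they close (so a half turn about z gives the same grasp; the last joint's range is limited). The gripper opens to 85 mm and grips with 20 to 120 N. Pads are 22 mm wide; open, the fingers measure 114 mm over their backs; the gripper's body (76 mm by 85 mm) begins 54 mm behind the grasp point. The pads swing forward as they close: fully open they stand 13 mm farther back than shut.
Start: joints at [65.965, 17.653, 93.61, -0, 68.738, -3.994], TCP at [0.214, 0.587, 0.231] pointing down, gripper open.
Joint ranges: [-175.34, 175.34], [-45.06, 112.39], [2.9, 150.54], [-68.45, 248.45], [3.09, 151.38], [-168.51, 168.51]. Speed limits (degrees/s): [159.86, 159.86, 180, 180, 180, 180].

INTERFACE

Orientations are given as [roll, pitch, yaw] about the fixed x, y, z axes, in that order (R = Rz(yaw) Ry(pitch) Rx(roll)).
In Python, from station import arm gives the robot as it stands. Calls block until the motion is done:
- arm.movep(position, orientation): joint-space move of the TCP to a pose.
- arm.line_to(position, max_speed=0.15, rotation=None): straight line of the TCP; rotation=None keeps the orientation; max_speed is the mean speed in m/s.
- arm.set_joints(angles): joint-space move.
- arm.grip(opening, effort=None): finger opening in m; effort is the grip in N (None keeps the last); returns when the fingers have stopped.
- arm.pause(seconds).
- arm.ik(position, orientation): joint angles nearest the present ones, or None.
- arm.get_state(): the state.
- arm.snapshot(name): name is "scene" or "top"; returns a dict with "color" (480x640x3 uint8, red, green, blue), "range_z" (480x640 float32, m along the optical axis (not along the pixel's ray), 0 where there is no reading), "camera_matrix" (3x3 intrinsics, pixels), "camera_from_world" (4x4, takes a point from world to camera coordinates). Camera axes: x right, y up, looking along -z (the intrinsics and any distortion apply to the point x, -y, -z); pixel columns grow to the right and rows downward; lengths in m; the calibration is good to about 2 mm. A picture is of the moment at which its call begins.
A pose or a line that the arm cannot do raises arm.MotionError and nothing moves.
- arm.sign_off(): hands the job in; it is judged then, once.
Trained networks look in a picture, given as the dict that the camera call returned (one of the last four; its "shot" number tells which), for a name from the list of things; names that differ only in an ending like _2 or _b are one class to them, and where a whole thing is asked for, a point or a joint stands for the part that bears it (a point fixed in the world has none). Each returns a list of dicts, best first, with "conf" (0 to 1); they miss things now and then, are a little off and sometimes report something else, mostly with a low value. They report only what shows in the picture. A call takes as long as a camera call.
- arm.trace(picture, query): "region" (480x640 bool, what is visible of it) and "rect" ([left, top, right, bottom] in pixels, round what is visible of it).
The state is a dict: "clock": time; "joint_positions": joint angles; "joint_velocities": joint speeds; "effort": joint torques, N m; "ee_pos": TCP position; "orientation": TCP orientation; "contact_force": force on the tool from outside, world axes, zero at the start; "ft_torque": the same for the moment, N m; "opening": finger opening in m; "gripper_force": force on a finger pad.
Only numpy, scipy, OpenCV 4.12 (cv2) and the standard library are available. Lean on these libraries where they do the work, as an engineer would, in place of code of your own. Each camera call takes 0.05 s, during which the arm holds its last target. There are 200 camera calls.

TASK

Put the four loose spanners away in the grey rack, one to a lane in order of length: the shortest in the lane beside the red end block, the longest in the lane beside the white one. Lay each one flat, straight along its lane and centred in it, jaws either way, and let go.

Things in the scene. Friction and masses are not known exactly. Their poses are not given: they have to be found in the camera images.
- spanner_a: shortest spanner: bright stubby combination spanner (open jaw at one end, ring at the other), 130 mm long, 22 mm wide at its heads, lying flat; its straight shank, the place to grip, is 9 mm wide; top of the shank 7 mm above its underside; about 50 g. Origin: middle of the underside at mid-length; own y runs along the shank, z up.
- spanner_b: second shortest spanner: bright combination spanner, 170 mm long, 25 mm wide at its heads, lying flat; its straight shank, the place to grip, is 8 mm wide; top of the shank 7 mm above its underside; about 80 g. Origin: middle of the underside at mid-length; own y runs along the shank, z up.
- spanner_c: second longest spanner: bright combination spanner, 206 mm long, 33 mm wide at its heads, lying flat; its straight shank, the place to grip, is 10 mm wide; top of the shank 7 mm above its underside; about 140 g. Origin: middle of the underside at mid-length; own y runs along the shank, z up.
- spanner_d: longest spanner: bright combination spanner, 232 mm long, 37 mm wide at its heads, lying flat; its straight shank, the place to grip, is 12 mm wide; top of the shank 7 mm above its underside; about 180 g. Origin: middle of the underside at mid-length; own y runs along the shank, z up.
- lane_1: black rubber strip, 170 x 30 x 2 mm: one of the rack's four lanes (lane_1 to lane_4 side by side in that order, 66 mm apart). Origin: centre of its underside, 8 mm above the bench (strip top at 10 mm); own x along the lane, y across, z up. Steel pins 18 mm high, 7 mm thick, stand between neighbouring lanes, 85 mm either side of mid-length.
- lane_2: black rubber strip, 170 x 30 x 2 mm: one of the rack's four lanes (lane_1 to lane_4 side by side in that order, 66 mm apart). Origin: centre of its underside, 8 mm above the bench (strip top at 10 mm); own x along the lane, y across, z up. Steel pins 18 mm high, 7 mm thick, stand between neighbouring lanes, 85 mm either side of mid-length.
- lane_3: black rubber strip, 170 x 30 x 2 mm: one of the rack's four lanes (lane_1 to lane_4 side by side in that order, 66 mm apart). Origin: centre of its underside, 8 mm above the bench (strip top at 10 mm); own x along the lane, y across, z up. Steel pins 18 mm high, 7 mm thick, stand between neighbouring lanes, 85 mm either side of mid-length.
- lane_4: black rubber strip, 170 x 30 x 2 mm: one of the rack's four lanes (lane_1 to lane_4 side by side in that order, 66 mm apart). Origin: centre of its underside, 8 mm above the bench (strip top at 10 mm); own x along the lane, y across, z up. Steel pins 18 mm high, 7 mm thick, stand between neighbouring lanes, 85 mm either side of mid-length.
- red_end: red end block fixed on the rack's grey base plate (200 x 302 x 8 mm), 180 x 14 x 22 mm, parallel to the lanes, 43 mm from the middle of the outermost lane on its side; red and white may change sides. Origin: centre of its underside, 8 mm above the bench; own x along the lanes.
- white_end: white end block fixed on the rack's grey base plate (200 x 302 x 8 mm), 180 x 14 x 22 mm, parallel to the lanes, 43 mm from the middle of the outermost lane on its side; red and white may change sides. Origin: centre of its underside, 8 mm above the bench; own x along the lanes.

How it is judged:
By the outcome, as a careful person would: the job done as asked, in the order asked, and still so for the second after the job is handed in, with the robot touching nothing.
It also fails if it takes over 104 s, if anything falls off the work surface, if the arm or the gripper's body presses on something with over 40 N, if the wrist force passes 120 N, or if a joint passes its speed limit or range.

## Working session

There is one attempt and no reset: what is moved stays moved. The work goes in short steps, each a Python script; the robot and the scene stay as the last script left them, time stands still between calls to the robot, and variables do not carry over. Pictures are saved under pics/ and viewed, at most 14 in all, crops included, and the job is handed in when it is done.

```bash
mkdir -p pics; ls
python3 - <<'E'
from station import arm
import cv2,numpy as np
for n in("scene","top"):
    p=arm.snapshot(n); cv2.imwrite(f"pics/{n}0.png",p["color"][:,:,::-1]); print(n,p["camera_matrix"].tolist(),np.round(p["camera_from_world"],4).tolist(),p.keys())
s=arm.get_state();print(s["clock"],s["orientation"],s["ee_pos"])
E
```

```text
pics
scene [[543.92951228176, 0.0, 320.2891054676702], [0.0, 543.92951228176, 242.5934020278075], [0.0, 0.0, 1.0]] [[0.531, -0.8472, -0.0176, -0.3209], [0.5207, 0.3099, 0.7955, -0.3584], [-0.6685, -0.4316, 0.6057, -0.9077], [0.0, 0.0, 0.0, 1.0]] dict_keys(['color', 'range_z', 'camera_matrix', 'camera_from_world', 'shot'])
top [[545.0235034577063, 0.0, 312.3241586580848], [0.0, 545.0235034577063, 236.8388183486316], [0.0, 0.0, 1.0]] [[0.0173, -0.9998, -0.0032, -0.0064], [0.9816, 0.0164, 0.1901, -0.5649], [-0.19, -0.0064, 0.9818, -1.4605], [0.0, 0.0, 0.0, 1.0]] dict_keys(['color', 'range_z', 'camera_matrix', 'camera_from_world', 'shot'])
0.1 [-1.79880426e+02 -8.60641282e-03  1.59957774e+02] [0.21390559 0.58645909 0.23016267]
```

View pics/top0.png

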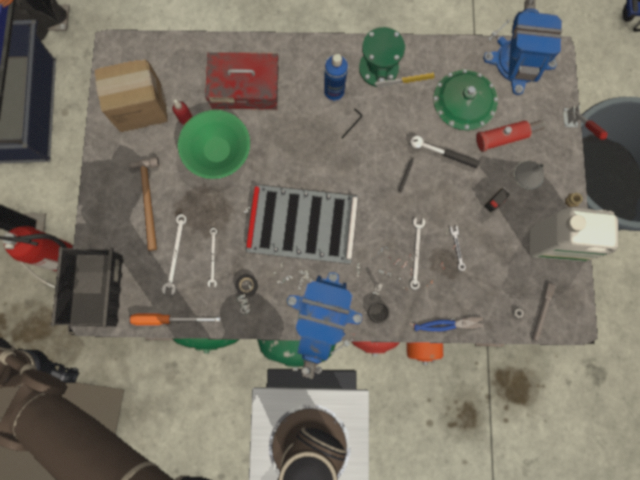

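View pics/scene0.png

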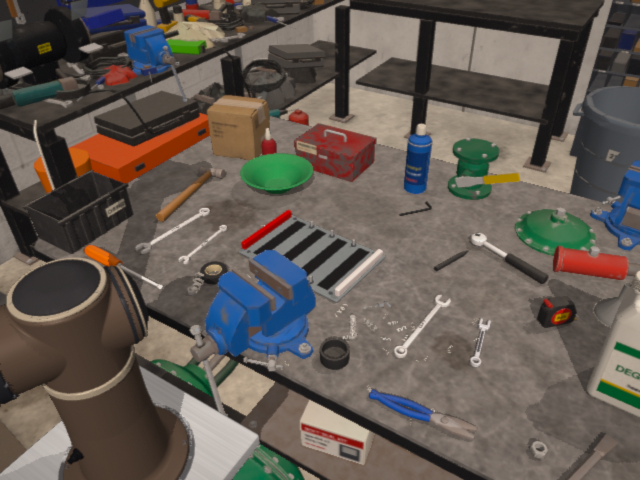

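The top view shows the spanners near (175,255), (212,257), (418,253) and (457,247). The rack is at (300,222), with its red end on the left (+y), and a vise stands at (325,310) between the rack and the robot. Next I'll measure these with both cameras.

```bash
cat > h.py <<'E'
from station import arm
import numpy as np,cv2
def plane(p,uv,z):
    K=p["camera_matrix"];T=p["camera_from_world"];R,t=T[:3,:3],T[:3,3]
    uv=np.asarray(uv,float); d=np.c_[(uv[:,0]-K[0,2])/K[0,0],-(uv[:,1]-K[1,2])/K[1,1],-np.ones(len(uv))]@R
    c=-R.T@t; return c[None]+d*((z-c[2])/d[:,2])[:,None]
def cloud(p):
    K=p["camera_matrix"];T=p["camera_from_world"];v,u=np.mgrid[:480,:640];d=p["range_z"]
    c=np.stack([(u-K[0,2])/K[0,0]*d,-(v-K[1,2])/K[1,1]*d,-d],-1)
    return (c-T[:3,3])@T[:3,:3]
def fit(p,m,z):
    """centre by end-to-end extent, axis direction, length, width of a mask seen on plane z"""
    v,u=np.nonzero(m);P=plane(p,np.c_[u,v],z)[:,:2]
    (c,s,a)=cv2.minAreaRect(P.astype(np.float32)*1000)
    mu=P.mean(0);w,V=np.linalg.eigh(np.cov((P-mu).T));ax=V[:,1]*np.sign(V[0,1]);s1=(P-mu)@ax;s2=(P-mu)@V[:,0]
    cc=mu+ax*(s1.max()+s1.min())/2
    return cc,np.degrees(np.arctan2(ax[1],ax[0])),np.ptp(s1),np.ptp(s2)
def dets(p,q,z,minc=.2):
    for d in arm.trace(p,q):
        if d["conf"]>minc and d["region"].sum()>20:
            c,a,L,W=fit(p,d["region"],z); print(q,round(d["conf"],2),np.round(d["rect"]),"c",np.round(c,4),"ang %.1f L %.3f W %.3f"%(a,L,W))
E
python3 - <<'E'
from h import *
for n in("top","scene"):
    p=arm.snapshot(n);print(n)
    dets(p,"spanner_a",.004);dets(p,"lane_1",.01);dets(p,"red_end",.03);dets(p,"white_end",.03)
    C=cloud(p)
    if n=="top":
        for nm,(a,b,c,d) in dict(vise=(290,270,360,345),rack=(245,180,360,262)).items():
            Q=C[b:d,a:c].reshape(-1,3);Q=Q[Q[:,2]>.03];print(nm,Q.min(0) if len(Q) else 0,Q.max(0)if len(Q) else 0)
    Q=C.reshape(-1,3);Q=Q[(Q[:,0]>.2)&(Q[:,0]<.42)&(Q[:,1]<.15)&(Q[:,1]>-.25)&(Q[:,2]>.04)];print("vise",n,np.percentile(Q,[1,50,99],axis=0).round(3).tolist())
E
```

```text
top
spanner_a 0.84 [162. 214. 187. 296.] c [0.5199 0.3952] ang -6.2 L 0.226 W 0.038
spanner_a 0.74 [411. 218. 427. 290.] c [ 0.5318 -0.2947] ang -4.6 L 0.200 W 0.032
spanner_a 0.66 [209. 230. 218. 285.] c [0.5135 0.2872] ang 2.1 L 0.165 W 0.023
spanner_a 0.63 [450. 227. 466. 262.] c [ 0.5549 -0.4118] ang 8.8 L 0.100 W 0.020
lane_1 0.89 [287. 192. 296. 251.] c [0.6179 0.0665] ang -5.5 L 0.170 W 0.033
lane_1 0.88 [263. 192. 276. 251.] c [0.6241 0.1319] ang -5.8 L 0.170 W 0.031
lane_1 0.78 [308. 195. 323. 255.] c [6.127e-01 4.000e-04] ang -5.8 L 0.172 W 0.036
lane_1 0.6 [329. 200. 342. 258.] c [ 0.6051 -0.0652] ang -5.4 L 0.169 W 0.030
red_end 0.62 [348. 197. 358. 259.] c [ 0.5992 -0.1076] ang -5.3 L 0.178 W 0.017
red_end 0.54 [247. 187. 261. 246.] c [0.6266 0.1736] ang -5.6 L 0.180 W 0.018
white_end 0.7 [345. 200. 357. 256.] c [ 0.5979 -0.1072] ang -5.7 L 0.163 W 0.014
white_end 0.22 [160. 217. 186. 293.] c [0.5144 0.3888] ang -6.0 L 0.218 W 0.037
vise [ 0.27238166 -0.12303396  0.03002995] [0.46213466 0.03975574 1.54123433]
rack [ 0.27710273 -0.122425    0.03001572] [0.71571797 0.18746
[... 278 characters left out ...]
470. 315. 493. 365.] c [ 0.5474 -0.4143] ang 9.3 L 0.136 W 0.022
spanner_a 0.6 [392. 296. 450. 358.] c [ 0.5297 -0.2965] ang -4.9 L 0.208 W 0.031
lane_1 0.68 [304. 239. 347. 274.] c [ 0.6145 -0.0031] ang -4.6 L 0.157 W 0.032
lane_1 0.65 [252. 221. 305. 255.] c [0.6203 0.1297] ang -7.5 L 0.168 W 0.035
lane_1 0.64 [287. 233. 327. 258.] c [0.6323 0.0624] ang -5.2 L 0.130 W 0.028
lane_1 0.55 [317. 247. 370. 290.] c [ 0.6008 -0.0679] ang -5.4 L 0.169 W 0.031
red_end 0.77 [237. 206. 292. 248.] c [0.6161 0.1631] ang -4.5 L 0.191 W 0.030
white_end 0.78 [332. 250. 382. 297.] c [ 0.5867 -0.1156] ang -4.9 L 0.187 W 0.025
vise scene [[0.203, -0.103, 0.044], [0.307, -0.044, 0.127], [0.416, 0.031, 0.155]]
```

```bash
cat > go.py <<'E'
from h import *
LA=-5.55; RC=np.array([.613,.032]); ux=np.array([np.cos(np.radians(LA)),np.sin(np.radians(LA))]); uy=np.array([-ux[1],ux[0]])
def lane(i): return RC+uy*.066*(1.5-i)          # 0 = red side
def down(a): return [180,0,a+180]
ZG=.003
def rep(t):
    s=arm.get_state();print(t,"t %.1f"%s["clock"],"p",np.round(s["ee_pos"],4),"F",np.round(s["contact_force"],1),"open %.4f f %.1f"%(s["opening"],s["gripper_force"]))
def pick(c,a):
    arm.movep([*c,.13],down(a));arm.grip(.045)
    arm.line_to([*c,ZG],.15);rep("at")
    arm.grip(0,60);rep("grip")
    arm.line_to([*c,.15],.2);rep("lift")
def place(c,a=LA):
    arm.movep([*c,.12],down(a))
    arm.line_to([*c,.025],.15);arm.line_to([*c,ZG+.0103],.03);rep("placed")
    arm.grip(.026);arm.line_to([*c,.15],.2);rep("up")
E
python3 - <<'E'
from go import *
pick([.5194,.3943],-6.3)
place(lane(3))
arm.movep([.53,.25,.2],down(0))
for n in("top","scene"):
    p=arm.snapshot(n);dets(p,"spanner_a",.014);dets(p,"lane_1",.01);cv2.imwrite(f"pics/{n}1.png",cv2.resize(p["color"][150:300,150:480,::-1],None,fx=2.2,fy=2.2))
E
```

```text
at t 3.5 p [0.5204 0.3949 0.0041] F [-0.3  0.4  0.2] open 0.0445 f 0.0
grip t 3.9 p [0.5202 0.3948 0.0045] F [-0.3 -1.6  5.1] open 0.0087 f 58.9
lift t 4.8 p [0.5181 0.3935 0.1482] F [-0.7 -0.6 -3.7] open 0.0085 f 58.6
placed t 7.8 p [ 0.6036 -0.0666  0.0135] F [-0.8 -0.2 -0.2] open 0.0083 f 59.0
up t 9.0 p [ 0.6024 -0.0663  0.1489] F [-0.6 -0.5  0.1] open 0.0258 f 0.0
spanner_a 0.63 [449. 223. 467. 265.] c [ 0.5522 -0.4092] ang 10.7 L 0.117 W 0.025
spanner_a 0.54 [413. 218. 426. 284.] c [ 0.5396 -0.2933] ang -4.9 L 0.184 W 0.032
spanner_a 0.54 [326. 188. 344. 266.] c [ 0.6037 -0.0649] ang -5.2 L 0.232 W 0.035
lane_1 0.8 [330. 201. 343. 259.] c [ 0.6047 -0.0645] ang -5.2 L 0.163 W 0.031
lane_1 0.6 [286. 192. 296. 252.] c [0.6181 0.0657] ang -4.9 L 0.170 W 0.031
lane_1 0.6 [302. 195. 320. 255.] c [6.11e-01 5.00e-04] ang -5.5 L 0.170 W 0.035
spanner_a 0.93 [312. 242. 373. 298.] c [ 0.6034 -0.0677] ang -4.9 L 0.230 W 0.036
spanner_a 0.87 [470. 317. 493. 367.] c [ 0.5379 -0.4157] ang 9.6 L 0.134 W 0.023
spanner_a 0.85 [392. 296. 450. 360.] c [ 0.5202 -0.3003] ang -5.3 L 0.208 W 0.033
spanner_a 0.52 [180. 226. 226. 263.] c [0.5024 0.2754] ang 1.7 L 0.170 W 0.031
spanner_a 0.25 [239. 206. 292. 249.] c [0.6312 0.1781] ang -4.5 L 0.196 W 0.036
lane_1 0.9 [320. 249. 367. 288.] c [ 0.5999 -0.0748] ang -5.8 L 0.165 W 0.030
lane_1 0.88 [285. 230. 324. 261.] c [0.6303 0.0628] ang -5.1 L 0.135 W 0.032
lane_1 0.78 [255. 219. 305. 253.] c [0.6212 0.1302] ang -7.5 L 0.170 W 0.035
lane_1 0.55 [302. 239. 346. 274.] c [ 0.6153 -0.0031] ang -4.4 L 0.155 W 0.033
```

View pics/top1.png

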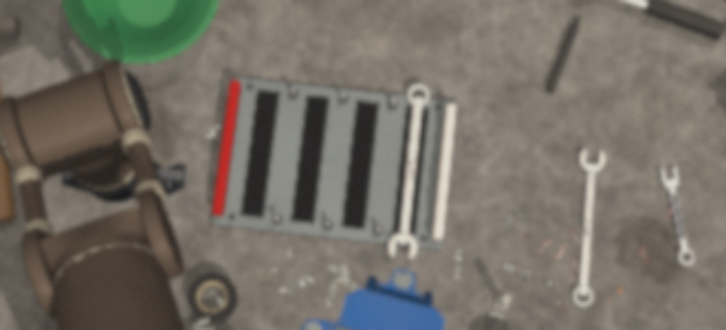

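View pics/scene1.png

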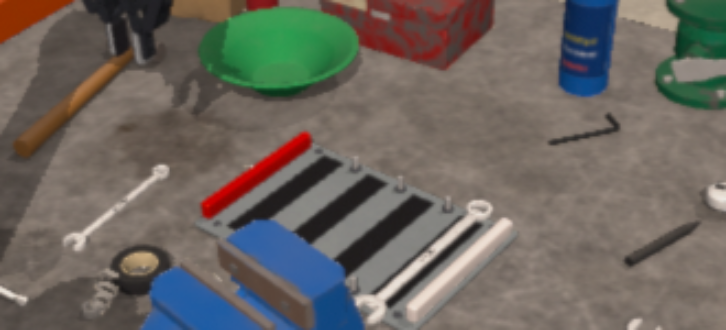

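The longest spanner lies in the lane by the white block, but black strip shows only on its right (crop x≈420). I'll check how well it is centred with a rectified view.

```bash
cat > rect.py <<'E'
from go import *
def rectify(n,f,z=.01,s=1.0):
    p=arm.snapshot(n);K=p["camera_matrix"];T=p["camera_from_world"]
    Y,X=np.meshgrid(np.arange(-.16,.16,.0005),np.arange(-.13,.13,.0005),indexing='xy')
    W=np.stack([RC[0]+ux[0]*(-X)+uy[0]*(-Y),RC[1]+ux[1]*(-X)+uy[1]*(-Y),np.full_like(X,z)],-1)
    c=W@T[:3,:3].T+T[:3,3];u=K[0,0]*c[...,0]/-c[...,2]+K[0,2];v=K[1,1]*-c[...,1]/-c[...,2]+K[1,2]
    im=cv2.remap(p["color"],u.astype(np.float32),v.astype(np.float32),cv2.INTER_CUBIC)
    cv2.imwrite(f,im[:,:,::-1]);return im
E
python3 - <<'E'
from rect import *
im=[rectify(n,"") if 0 else rectify(n,f"pics/r_{n}1.png") for n in("top","scene")]
g=im[0][140:380].mean(2).mean(0)
for k in range(0,640,6): print("%d:%d"%(k*.5-160,g[k]),end=" ")
E
```

```text
-160:92 -157:86 -154:82 -151:84 -148:88 -145:90 -142:91 -139:102 -136:120 -133:134 -130:138 -127:138 -124:138 -121:134 -118:118 -115:85 -112:51 -109:39 -106:38 -103:38 -100:38 -97:38 -94:38 -91:47 -88:75 -85:111 -82:134 -79:139 -76:140 -73:140 -70:140 -67:140 -64:140 -61:140 -58:140 -55:137 -52:121 -49:86 -46:51 -43:39 -40:38 -37:38 -34:38 -31:38 -28:39 -25:47 -22:75 -19:111 -16:133 -13:139 -10:140 -7:140 -4:140 -1:140 2:140 5:140 8:139 11:136 14:119 17:85 20:51 23:39 26:38 29:38 32:38 35:38 38:38 41:47 44:74 47:110 50:132 53:138 56:139 59:138 62:138 65:138 68:138 71:138 74:138 77:135 80:119 83:85 86:61 89:92 92:154 95:198 98:208 101:187 104:130 107:72 110:75 113:110 116:132 119:134 122:121 125:107 128:98 131:104 134:141 137:188 140:212 143:215 146:197 149:157 152:126 155:120 158:121
```

View pics/r_top1.png

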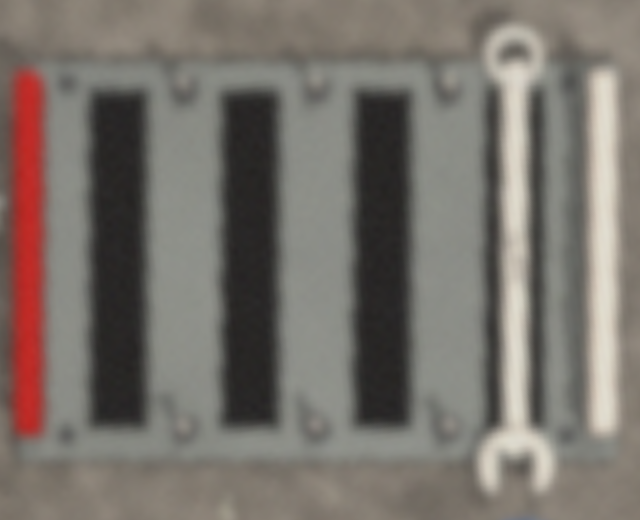

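View pics/r_scene1.png

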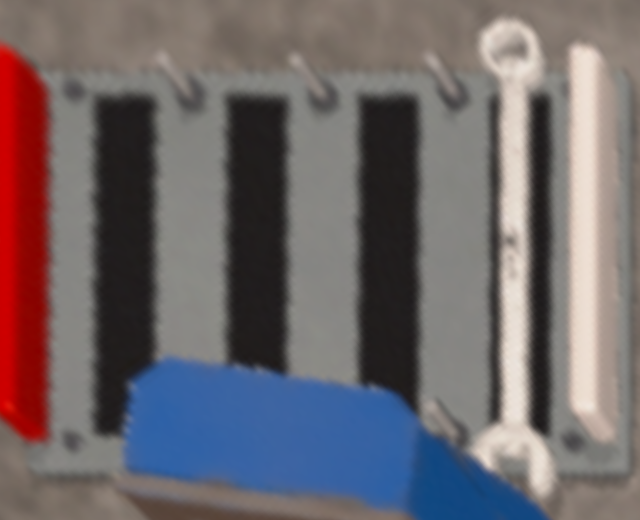

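The rectified views put the spanner within about 1 mm of the lane centre, both across and along. I'll place the other three the same way.

Run:
```python
from rect import *
def step(c,a,i):
    pick(c,a)
    assert .003<arm.get_state()["opening"]
    place(lane(i))
step([.5129,.2866],1.7,1)
step([.5308,-.2956],-4.75,2)
step([.548,-.4135],9.3,0)
arm.movep([.53,.36,.2],down(0))
for n in("top","scene"): rectify(n,f"pics/r_{n}2.png")
rep("end")
```

```text
at t 12.4 p [0.5138 0.2871 0.0039] F [-0.3  0.5  0.1] open 0.0454 f 0.0
grip t 12.8 p [0.5137 0.287  0.0042] F [-1.4 -0.2  5.6] open 0.0051 f 59.1
lift t 13.7 p [0.5116 0.286  0.1485] F [-0.4  0.4 -1. ] open 0.0047 f 58.7
placed t 16.0 p [0.6167 0.0648 0.0142] F [-0.9  0.4  5.2] open 0.0045 f 59.6
up t 17.2 p [0.6151 0.0648 0.1488] F [-0.7 -0.4 -0.9] open 0.0259 f 0.0
at t 19.9 p [ 0.5317 -0.2962  0.0039] F [ 1.1  0.1 -0.1] open 0.0450 f 0.0
grip t 20.3 p [ 0.5316 -0.2962  0.0043] F [ 0.  -0.1  6.4] open 0.0074 f 59.0
lift t 21.2 p [ 0.5296 -0.2948  0.1484] F [ 0.3 -0.1 -2.1] open 0.0074 f 58.7
placed t 23.7 p [ 0.6104 -0.0008  0.0143] F [-2.1 -0.1  6. ] open 0.0075 f 59.6
up t 24.9 p [ 0.6087 -0.0008  0.1488] F [-0.3 -0.1 -0.5] open 0.0259 f 0.0
at t 27.7 p [ 0.5489 -0.4143  0.0042] F [-0.1 -0.9 -0.1] open 0.0449 f 0.0
grip t 28.2 p [ 0.5488 -0.4141  0.0044] F [ 0.4 -0.1  5.1] open 0.0053 f 59.0
lift t 29.1 p [ 0.5469 -0.4126  0.1481] F [-1.2  0.3 -0.9] open 0.0057 f 58.7
placed t 32.4 p [0.6232 0.1307 0.0144] F [-2.1  0.   5.9] open 0.0059 f 59.6
up t 33.5 p [0.6215 0.1304 0.1488] F [-0.2  0.1 -0.8] open 0.0259 f 0.0
end t 34.6 p [0.5306 0.3582 0.199 ] F [ 0.1 -0.4  0.4] open 0.0261 f 0.0
```

View pics/r_top2.png

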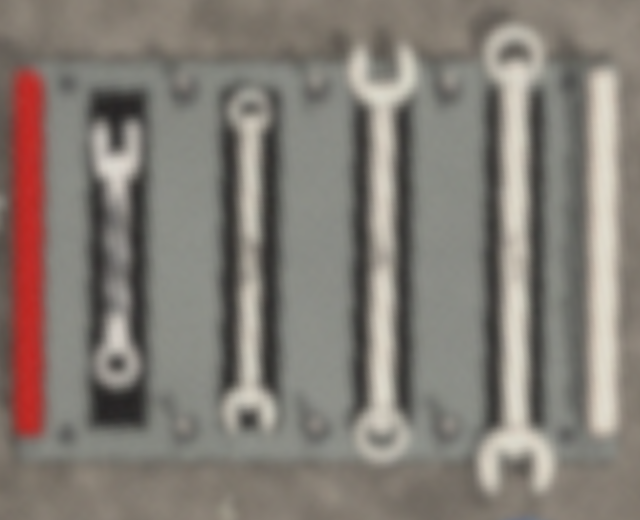

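View pics/r_scene2.png

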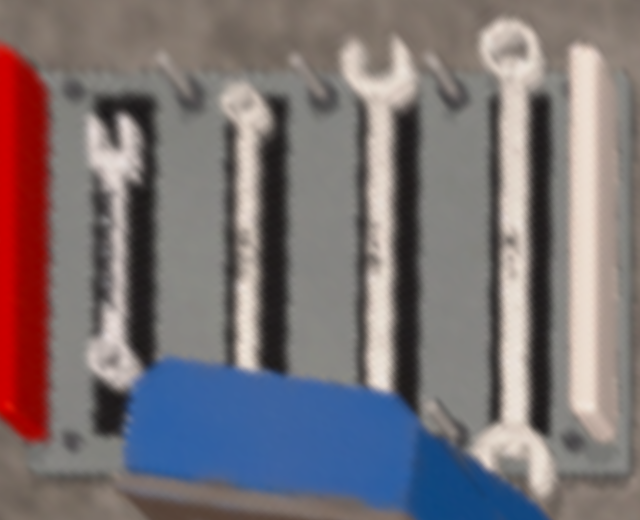

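All four are in the right lanes and straight. However, c (rows 40–462, centre 251) and a (rows 120–388, centre 254) sit 3–4 mm too far forward of the lane middle at row 259.5. There is plenty of time, so I'll nudge both back.

Run:
```python
from rect import *
def shift(i,d):
    c=lane(i);e=c-ux*d
    arm.movep([*c,.12],down(LA));arm.grip(.026)
    arm.line_to([*c,ZG+.0108],.1);arm.grip(0,60)
    arm.line_to([*c,.020],.03);arm.line_to([*e,.020],.03);arm.line_to([*e,ZG+.0103],.03);rep("placed")
    arm.grip(.026);arm.line_to([*e,.15],.15);rep("up")
shift(0,.003);shift(2,.0043)
arm.movep([.53,.36,.2],down(0))
for n in("top","scene"): rectify(n,f"pics/r_{n}3.png")
rep("end")
```

```text
placed t 38.4 p [0.6204 0.131  0.015 ] F [-2.2 -1.1  8.6] open 0.0052 f 60.5
up t 39.8 p [0.6186 0.1307 0.1488] F [ 0.  -0.2 -0.7] open 0.0259 f 0.0
placed t 43.1 p [ 6.064e-01 -5.000e-04  1.490e-02] F [-3.   0.5  8.1] open 0.0069 f 60.4
up t 44.5 p [ 6.045e-01 -4.000e-04  1.488e-01] F [-0.7  0.2 -1. ] open 0.0263 f 0.0
end t 46.0 p [0.5306 0.3585 0.1996] F [-0.2 -0.4  0.4] open 0.0259 f 0.0
```

View pics/r_top3.png

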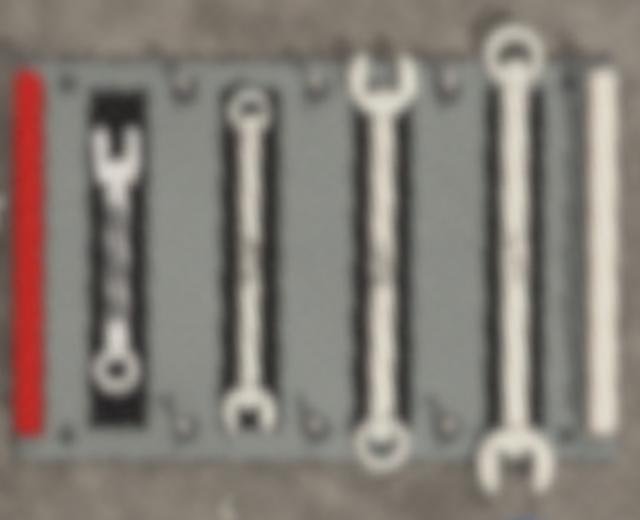

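View pics/r_scene3.png

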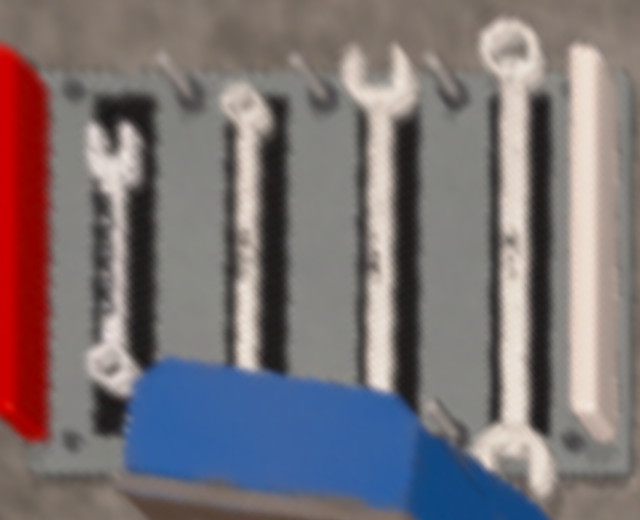

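All four spanners are now flat, straight and centred: a at rows 126–393, c at rows 52–470, both centred near row 260.

```bash
python3 -c "
from station import arm
print(arm.sign_off())"
```

```text
the job is handed in; nothing more can be done
None
```

All four spanners are in the rack in order of length, shortest beside the red block and longest beside the white. Each lies flat, straight and centred to within about 1 mm in the pictures; the job was handed in at about 46 s.

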